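# Push a jam jar through the caddy's sprung flap

### The job

Put the little jam jar away in the wooden caddy through its sprung flap, without picking it up: with one finger reaching ahead of the jar push the flap inward, and while it is held open push the jar along the counter through the doorway with the other finger - do not use the jar itself to push the flap open. Push it far enough in that the flap swings fully shut behind it, leave it standing upright, and leave the other things on the counter where they are.

Things in the scene. Friction and masses are not known exactly. Their poses are not given: they have to be found in the camera images.
- caddy: Open-topped wooden caddy fixed to the counter, without a floor (the counter runs on inside). Origin: middle of the doorway in its front wall, on the counter. x points straight in through the doorway, y to the left as seen when looking in, z up. Outside: x -5 to 230 mm, y -70 to 70 mm, 46 mm high. Inside: x 5 to 222 mm, y -62 to 62 mm. The doorway is 84 mm wide (y -42 to 42 mm), open at the top.
- flap (a joint): Self-closing flap in the doorway, a metal plate 5 mm thick, 82 mm long, from 6 to 44 mm above the counter, on an upright hinge at the doorway's left post (caddy x 0, y 41 mm). 0 rad = shut; grows as it swings inward, away from whoever stands in front of the doorway, up to 1.75 rad. A weak spring shuts it (about 0.3 N pushes it open at its middle). It sweeps the caddy floor up to 83 mm from its hinge and shuts only when nothing stands in that sweep.
- flap_edge (a point): Middle of the flap's free upright edge, 25 mm above the counter, 81 mm from the hinge.
- jam_jar_center (a point): Centre of the small round jam jar (amber, metal lid, pale label band), half-way up. The jar is 44 mm across and 44 mm high, about 0.13 kg, stands upright on the counter in front of the doorway, its centre 80 to 100 mm in front of the flap and up to 15 mm to either side of the doorway's middle.
- salt_shaker: Bystander: glass shaker with metal cap, 44 mm across, 90 mm high, left of the jar's path. Origin in the middle of its underside.
- pepper_shaker: Bystander: glass shaker with metal cap, 44 mm across, 90 mm high, right of the jar's path. Origin in the middle of its underside.
- sugar_sachet_1: Bystander: flat sugar sachet 28 x 60 x 9 mm, beside the caddy on the left. Origin in the middle of its underside, y along its length.
- sugar_pourer: Bystander: sugar pourer, 72 mm across, 167 mm high, beyond the caddy to the right. Origin in the middle of its underside.
- jam_jar: The same jam jar; origin in the middle of its underside, z up.
Mind the look-alikes: they are no part of the job. Leave any purple or yellow look-alike of the jam_jar alone.

How it is judged (in metres and radians):
On the way, in this order (a step that is already met when the one before it is completed fails the run):
1. a finger has pushed the flap open by 0.3 rad or more while the jar is still wholly in front of the doorway (value of joint flap above 0.3 rad and contact force between the fingers and flap above 0.03 N and x of jam_jar_center in the frame of caddy below -0.02 m).
2. the jar passes the doorway, standing on the counter, with the flap open (value of joint flap above 0.3 rad and x of jam_jar_center in the frame of caddy between -0.015 and 0.025 m and y of jam_jar_center in the frame of caddy between -0.042 and 0.042 m and height (world z) of jam_jar_center below 0.03 m).
At the end, for the whole second after the job is handed in: The jar stands upright (within 0.15 rad) and at rest on the counter inside the caddy, the flap is shut behind it (under 0.08 rad), and the bystanders are within 30 mm of where they were (x of jam_jar_center in the frame of caddy between 0.03 and 0.205 m and y of jam_jar_center in the frame of caddy between -0.06 and 0.06 m and height (world z) of jam_jar_center below 0.028 m and angle between jam_jar_center's own z axis and vertical below 0.15 rad and linear speed of jam_jar below 0.01 m/s and value of joint flap below 0.08 rad and distance of each of salt_shaker, pepper_shaker, sugar_sachet_1, sugar_pourer from where it was at the start of the episode below 0.03 m); the robot touches nothing.
It fails at once if the jar is lifted more than 12 mm (height (world z) of jam_jar_center above 0.034 m).
It fails at once if the jar is tipped over (0.5 rad) (angle between jam_jar_center's own z axis and vertical above 0.5 rad).
It fails at once if the jar itself pushes the flap open (presses on it from outside while it is open less than 0.3 rad) (contact force between jam_jar and flap above 0.15 N and value of joint flap below 0.3 rad and x of jam_jar_center in the frame of caddy below 0 m).
It fails at once if a bystander is pushed more than 30 mm or tipped (distance of any of salt_shaker, pepper_shaker, sugar_sachet_1, sugar_pourer from where it was at the start of the episode above 0.03 m or angle between any of salt_shaker, pepper_shaker, sugar_sachet_1, sugar_pourer's own z axis and vertical above 0.5 rad).
It also fails if it takes over 38 s, if anything falls off the work surface, if the arm or the gripper's body presses on something with over 40 N, if the wrist force passes 120 N, or if a joint passes its speed limit or range.

### The arm

A 6-joint arm with a two-finger parallel gripper is mounted at the origin on a cart in front of the work surface, level with it; the furniture and walls round the work are solid. World frame = base frame: x ahead of the robot, y to its left, z up, the work surface at z = 0. Lengths are in m, angles in degrees, forces in N, time in s.
With the tool pointing down it reaches from about 0.35 to 0.875 m from the base axis. Payload 4.2 kg.
Tool frame: the origin (TCP) lies midway between the tips of the shut fingers; the grasp point (between the pads) lies 19 mm behind it; y points along the fingers, z is the direction in which the jaws open and shut, and the axes are right-handed (so a half turn about y gives the same grasp; the last joint's range is limited). The gripper opens to 87 mm and grips with 3 to 60 N. Pads are 19 mm wide; open, the fingers measure 117 mm over their backs; the gripper's body (75 mm by 190 mm) begins 51 mm behind the grasp point.
Start: joints at [87.239, 22.042, 0.453, 0, -68.411, -14.817], TCP at [0.189, 0.596, 0.223] pointing down, gripper open.
Joint ranges: [-179.83, 179.83], [-69.29, 118.12], [-61.27, 80.66], [-181.25, 117.63], [-171.15, -9.14], [-177.46, 177.46]. Speed limits (degrees/s): [159.86, 159.86, 180, 180, 180, 180].

### API

Orientations are given as [roll, pitch, yaw] about the fixed x, y, z axes, in that order (R = Rz(yaw) Ry(pitch) Rx(roll)).
In Python, from workcell import env gives the robot as it stands. The module is installed in compiled form; this text tells all that it offers. Calls block until the motion is done:
- env.goto(position, orientation): joint-space move of the TCP to a pose.
- env.move_straight(position, rotation=None, rate=0.15, force_limit=None): straight line of the TCP; rotation=None keeps the orientation; rate is the mean speed in m/s. With force_limit (N) it stops when the force on the tool has changed by that much, and returns True; else False.
- env.set_joints(angles): joint-space move.
- env.gripper_to(opening, grasp_force=None): opening from 0.0 (shut) to 1.0 (fully open); grasp_force is the grip in N (None keeps the last); returns when the fingers have stopped.
- env.dwell(seconds).
- env.inverse_kinematics(position, orientation): joint angles nearest the present ones, or None.
- env.read_state(): the state.
- env.grab_frame(name): name is "side" or "top" or "wrist"; returns a dict with "image" (480x640x3 uint8, blue, green, red), "fx", "fy", "cx", "cy" (pixels), "position" and "orientation" of the camera in the world. Camera axes: x right, y up, looking along -z (the intrinsics and any distortion apply to the point x, -y, -z); pixel columns grow to the right and rows downward; lengths in m; the calibration is good to about 2 mm. A picture is of the moment at which its call begins. There is no depth.
A pose or a line that the arm cannot do raises env.Unreachable and nothing moves.
- env.close_job(): hands the job in, once; it reports no verdict.
Trained networks look in a picture, given as the dict that the camera call returned (one of the last four; its "shot" number tells which), for a name from the list of things; names that differ only in an ending like _2 or _b are one class to them, and where a whole thing is asked for, a point or a joint stands for the part that bears it (a point fixed in the world has none). Each returns a list of dicts, best first, with "score" (0 to 1); they miss things now and then, are a little off and sometimes report something else, mostly with a low value. They report only what shows in the picture. A call takes as long as a camera call. They do not tell look-alikes from the thing itself.
- env.search_frame(picture, thing): "xyz" ([x, y, z] in m, in world coordinates, good to about 4 mm: the middle of the surface that is visible of it).
- env.trace(picture, thing): "mask" (480x640 bool, what is visible of it).
The state is a dict: "clock": time; "joint_positions": joint angles; "qvel": joint speeds; "joint_torque": joint torques, N m; "position": TCP position; "tool_rot": TCP orientation; "force": force on the tool from outside, world axes, zero at the start; "wrist_torque": the same for the moment, N m; "opening": opening from 0.0 (shut) to 1.0 (fully open).
Only numpy, scipy, OpenCV 4.12 (cv2) and the standard library are available. Lean on these libraries where they do the work, as an engineer would, in place of code of your own. Each camera call takes 0.05 s, during which the arm holds its last target.

## Working session

There is one attempt and no reset: what is moved stays moved. The work goes in short steps, each a Python script; the robot and the scene stay as the last script left them, time stands still between calls to the robot, and variables do not carry over. Pictures are saved under pics/ and viewed, and the job is handed in when it is done.

```bash
mkdir -p pics; ls
python3 - <<'E'
from workcell import env
import cv2
s=env.read_state(); print(s['clock'],s['position'],s['tool_rot'],s['opening'])
for n in ("side","top","wrist"):
    f=env.grab_frame(n); cv2.imwrite(f'pics/a_{n}.png',f['image']); print(n,f['fx'],f['fy'],f['cx'],f['cy'],f['position'],f['orientation'],[k for k in f])
    if n!="wrist" :
        for t in ("caddy","flap","flap_edge","jam_jar","salt_shaker","pepper_shaker","sugar_sachet_1","sugar_pourer"):
            print(t,[(round(d['score'],2),[round(float(v),4) for v in d['xyz']]) for d in env.search_frame(f,t)])
print(env.read_state()['clock'])
E
```

```text
pics
0.0 [0.18853859 0.59525447 0.22146114] [-8.98754447e+01  4.24839320e-03  1.62409876e+02] 1.0014484727317727
side 489.7540974377061 489.7540974377061 322.5295449130135 242.93463237874303 [ 0.07519869 -1.02003819  0.45737289] [ 70.18043468   1.23357755 -25.55257772] ['image', 'fx', 'fy', 'cx', 'cy', 'position', 'orientation', 'shot']
caddy [(0.95, [0.6137, 0.0493, 0.029])]
flap []
flap_edge [(0.46, [0.5527, 0.1425, 0.0351])]
jam_jar [(0.75, [0.4789, 0.1961, 0.0277]), (0.61, [0.4195, -0.0248, 0.0296]), (0.58, [0.4033, 0.0667, 0.0416]), (0.57, [0.3705, 0.1622, 0.028]), (0.56, [0.3975, 0.2352, 0.0382]), (0.56, [0.3133, 0.2418, 0.0203])]
salt_shaker [(0.87, [0.5865, 0.249, 0.045])]
pepper_shaker [(0.71, [0.3991, 0.0674, 0.0432])]
sugar_sachet_1 [(0.37, [0.4006, 0.0648, 0.0423])]
sugar_pourer [(0.62, [0.699, -0.3145, 0.0753])]
top 492.0963008422239 492.0963008422239 319.9845993505629 240.26889873910991 [ 0.40839991 -0.026525    1.01875182] [  8.32754217  -0.12189243 -88.55959573] ['image', 'fx', 'fy', 'cx', 'cy', 'position', 'orientation', 'shot']
caddy [(0.72, [0.4043, 0.0762, 0.0812]), (0.65, [0.6298, 0.053, 0.0432])]
flap []
flap_edge [(0.48, [0.7011, -0.2822, 0.1221]), (0.41, [0.5429, 0.1369, 0.0445])]
jam_jar [(0.9, [0.4866, 0.2041, 0.0456]), (0.9, [0.3979, 0.2338, 0.0423]), (0.86, [0.4192, -0.0139, 0.0464]), (0.8, [0.3763, 0.1692, 0.0468]), (0.58, [0.3186, 0.2563, 0.0434])]
salt_shaker [(0.63, [0.5869, 0.2584, 0.0758])]
pepper_shaker [(0.82, [0.4043, 0.0746, 0.0812])]
sugar_sachet_1 [(0.81, [0.6648, 0.2082, 0.0112])]
sugar_pourer [(0.93, [0.7036, -0.2828, 0.1197])]
wrist 353.53213953261906 353.53213953261906 321.1920510799581 237.1359766456699 [0.25402446 0.57548684 0.38569338] [-1.48773312e+01  6.98578804e-02 -1.07629655e+02] ['image', 'fx', 'fy', 'cx', 'cy', 'position', 'orientation', 'shot']
0.95
```

View pics/a_top.png

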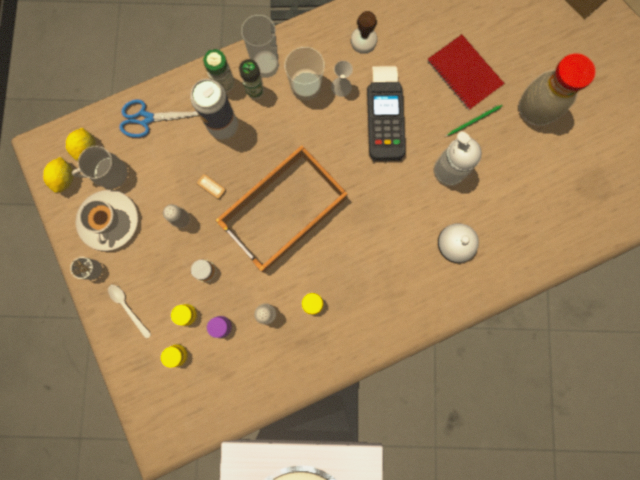

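View pics/a_side.png

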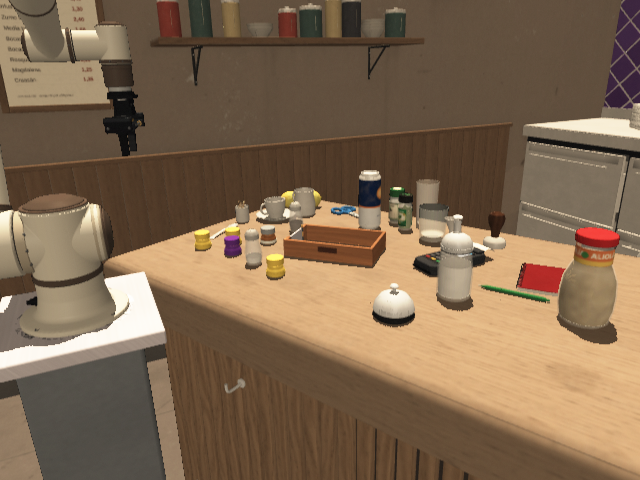

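View pics/a_wrist.png

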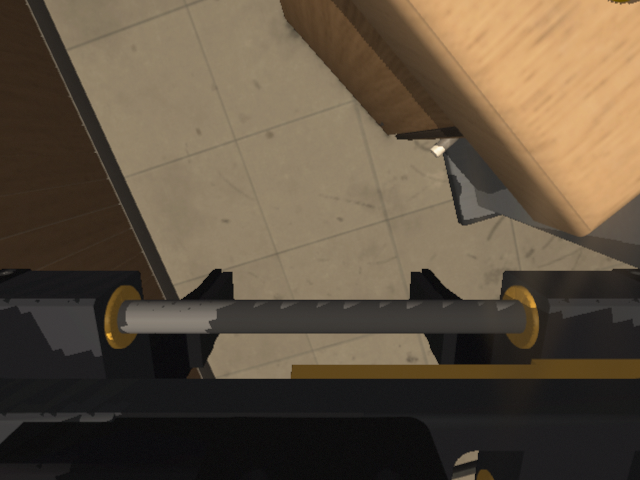

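The jar candidates in the top view are the silver lid at (202,270), yellow at (182,315), (172,356) and (312,304), and purple at (219,327). The silver-lidded one in front of the doorway fits the description. I'll confirm it in a crop and fit the caddy pose.

```bash
cat > h.py <<'E'
import numpy as np, cv2
from scipy.spatial.transform import Rotation as R
from scipy.optimize import minimize
def proj(f,P):
    Rm=R.from_euler('xyz',f['orientation'],degrees=True).as_matrix()
    p=(np.atleast_2d(P)-np.array(f['position']))@Rm
    return np.c_[f['cx']+f['fx']*p[:,0]/-p[:,2], f['cy']+f['fy']*p[:,1]/p[:,2]]
def unproj(f,px,z):
    Rm=R.from_euler('xyz',f['orientation'],degrees=True).as_matrix()
    d=Rm@np.array([(px[0]-f['cx'])/f['fx'],-(px[1]-f['cy'])/f['fy'],-1.])
    o=np.array(f['position']); return o+d*(z-o[2])/d[2]
def hull(f,P,S=4):
    h=cv2.convexHull((proj(f,P)*S).astype(np.float32)); m=np.zeros((480*S,640*S),np.uint8)
    cv2.fillConvexPoly(m,h.astype(np.int32),1); return m.astype(bool)
def solid(mask):
    c=max(cv2.findContours(mask.astype(np.uint8),cv2.RETR_EXTERNAL,cv2.CHAIN_APPROX_NONE)[0],key=cv2.contourArea)
    m=np.zeros(mask.shape,np.uint8); cv2.fillConvexPoly(m,cv2.convexHull(c),1)
    return cv2.resize(m,None,fx=4,fy=4,interpolation=cv2.INTER_NEAREST).astype(bool)
def iou(a,b): return (a&b).sum()/(a|b).sum()
E
python3 - <<'E'
from workcell import env
from h import *
f=env.grab_frame("top")
tr={}
for t in ("caddy","jam_jar","salt_shaker","pepper_shaker","sugar_sachet_1"):
    for d in env.trace(f,t):
        ys,xs=np.nonzero(d['mask']); print(t,round(d['score'],2),len(xs),xs.mean().round(1),ys.mean().round(1)); tr.setdefault(t,[]).append(d['mask'])
cm=max(tr['caddy'],key=lambda m:m.sum()); M=solid(cm)
C=np.array([[x,y,z] for x in(-.005,.23) for y in(-.07,.07) for z in(0,.046)])
def pose(p): 
    c,s=np.cos(p[2]),np.sin(p[2]); return C@np.array([[c,-s,0],[s,c,0],[0,0,1]]).T+[p[0],p[1],0]
r=minimize(lambda p:-iou(hull(f,pose(p)),M),[.545,.13,np.radians(-45)],method='Nelder-Mead',options=dict(initial_simplex=[[.545,.13,-.8],[.565,.13,-.8],[.545,.15,-.8],[.545,.13,-.65]],xatol=1e-4,fatol=1e-5))
print('caddy',r.x,np.degrees(r.x[2]),r.fun)
im=f['image'].copy(); im2=cv2.resize(im,None,fx=3,fy=3,interpolation=cv2.INTER_CUBIC)
for P in (proj(f,pose(r.x)),):
    for q in P: cv2.circle(im2,tuple(int(v*3+1) for v in q),3,(0,255,0),-1)
cv2.imwrite('pics/b_top.png',im2[390:990,430:1130])
E
```

```text
caddy 0.74 2566 282.6 203.1
jam_jar 0.89 463 202.8 269.9
jam_jar 0.89 388 311.5 303.7
jam_jar 0.84 469 173.6 355.8
jam_jar 0.67 442 218.4 326.7
jam_jar 0.56 455 183.4 314.8
salt_shaker 0.9 457 175.9 215.9
pepper_shaker 0.73 335 264.3 313.4
sugar_sachet_1 0.71 325 210.9 186.7
caddy [ 0.53968622  0.13448065 -0.80645018] -46.20619152134139 -0.974255944743036
```

View pics/b_top.png

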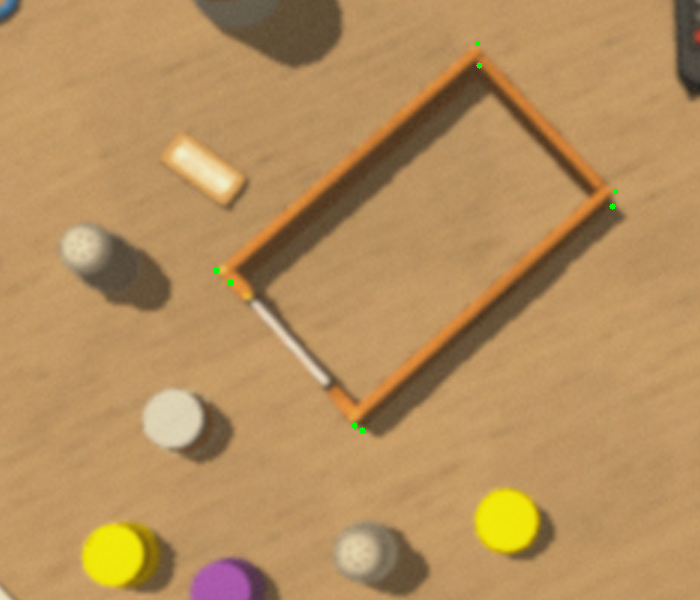

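Run:
```python
from workcell import env
from h import *
from scipy.optimize import least_squares
f=env.grab_frame("top")
px=lambda c:((430+c[0]-1)/3,(390+c[1]-1)/3)
cor={( .23,.07):(479,50),(-.005,.07):(221,270),(-.005,-.07):(356,422),(.23,-.07):(613,190)}
W=np.array([unproj(f,px(v),.046)[:2] for v in cor.values()]); L=np.array(list(cor))
print(W, np.linalg.norm(W-np.roll(W,1,0),axis=1))
def T(p,l): c,s=np.cos(p[2]),np.sin(p[2]); return l@np.array([[c,s],[-s,c]])+p[:2]
r=least_squares(lambda p:(T(p,L)-W).ravel(),[.545,.13,-.8]); p=r.x; print(p,np.degrees(p[2]),r.fun.round(4))
inv=lambda w:(np.array(w)[:2]-p[:2])@np.array([[np.cos(p[2]),-np.sin(p[2])],[np.sin(p[2]),np.cos(p[2])]])
for n,c,z in (('jar',(174,419),.044),('salt',(87,249),.09),('pepper',(359,552),.09),('flapL',(250,297),.044),('flapR',(329,386),.044),('sachet',(204,170),.009),('yel',(507,521),.044),('purple',(222,592),.044),('yel2',(113,555),.044)):
    w=unproj(f,px(c),z); print(n,w.round(4),'caddy',inv(w).round(4))
S=env.grab_frame("side"); q=env.search_frame(S,"jam_jar")
for d in q: print('side jar',round(d['score'],2),np.array(d['xyz']).round(3),inv(d['xyz']).round(4))
# crop of side around jar
im=cv2.resize(S['image'],None,fx=4,fy=4,interpolation=cv2.INTER_CUBIC)
for l in L:
    for z in (0,.046):
        u=proj(S,np.r_[T(p,l[None])[0],z])[0]; cv2.circle(im,tuple(int(4*v+2) for v in u),3,(0,255,0),-1)
cv2.imwrite('pics/c_side.png',im[760:1160,760:1560])
np.save('caddy.npy',p)
```

```text
[[ 0.74492943  0.01546813]
 [ 0.58733358  0.18355933]
 [ 0.48772492  0.08888317]
 [ 0.6489877  -0.07798689]] [0.13393527 0.23041507 0.13742438 0.23205883]
[ 0.53956554  0.13385858 -0.8086517 ] -46.33232967859986 [ 0.0041  0.0004 -0.0006  0.0022 -0.0022  0.0003 -0.0012 -0.0029]
jar [0.4868 0.2095 0.044 ] caddy [-0.0911  0.0141]
salt [0.5907 0.2606 0.09  ] caddy [-0.0564  0.1245]
pepper [0.4032 0.0784 0.09  ] caddy [-0.054  -0.1369]
flapL [0.5698 0.1636 0.044 ] caddy [-0.0006  0.0424]
flapR [0.5113 0.108  0.044 ] caddy [-0.0008 -0.0382]
sachet [0.6652 0.2074 0.009 ] caddy [0.0335 0.1417]
yel [ 0.4255 -0.0125  0.044 ] caddy [ 0.0271 -0.1836]
purple [0.375  0.1715 0.044 ] caddy [-0.1408 -0.093 ]
yel2 [0.397  0.2439 0.044 ] caddy [-0.178  -0.0271]
side jar 0.83 [0.482 0.196 0.026] [-0.0848  0.0008]
side jar 0.82 [ 0.418 -0.026  0.03 ] [ 0.0318 -0.1978]
side jar 0.78 [0.312 0.244 0.022] [-0.2367 -0.0879]
side jar 0.68 [0.368 0.162 0.026] [-0.1387 -0.1049]
```

View pics/c_side.png

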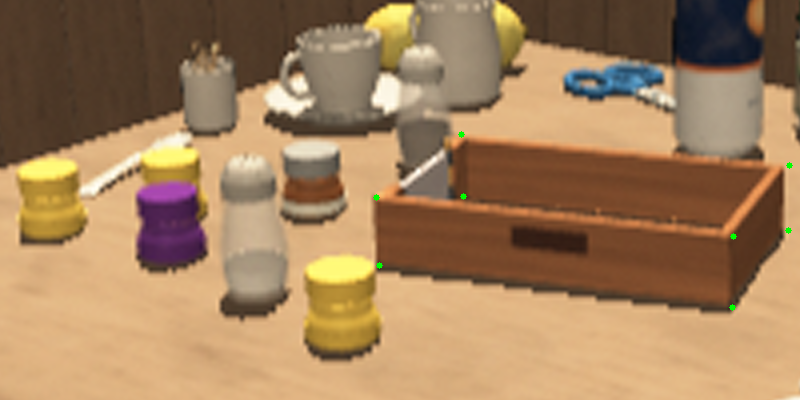

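The silver-lidded jar at side crop (313,180) has an amber body and a pale band, so it's the right one. In the caddy frame it sits at about (-91, +14) mm. I'll nudge it sideways towards the doorway's middle first.

```bash
cat >> h.py <<'E'
p=np.load('caddy.npy')
def w(x,y,z): c,s=np.cos(p[2]),np.sin(p[2]); return [p[0]+c*x-s*y,p[1]+s*x+c*y,z]
inv=lambda q:(np.array(q)[:2]-p[:2])@np.array([[np.cos(p[2]),-np.sin(p[2])],[np.sin(p[2]),np.cos(p[2])]])
yaw=np.degrees(p[2])-90
ORI=[-90,0,yaw]
E
python3 - <<'E'
from workcell import env
from h import *
for o in (ORI,[-90,0,yaw+180]):
    j=env.inverse_kinematics(w(-.09,.06,.15),o); print(o,j)
env.goto(w(-.091,.058,.13),ORI)
env.gripper_to(0.0)
print(env.read_state()['clock'],env.read_state()['opening'])
print(env.move_straight(w(-.091,.058,.010),rate=.1,force_limit=8))
print(env.move_straight(w(-.091,.0325,.010),rate=.05,force_limit=10))
env.dwell(.2)
s=env.read_state();print(s['position'],inv(s['position']),s['force'],s['clock'])
f=env.grab_frame("top"); cv2.imwrite('pics/d_top.png',cv2.resize(f['image'],None,fx=2,fy=2)[200:760,240:940])
f=env.grab_frame("wrist"); cv2.imwrite('pics/d_wrist.png',f['image'])
E
```

```text
[-90, 0, np.float64(-136.33232967859988)] [ 4.09513784e+01  2.06435052e+01 -1.28499699e+01  2.54444375e-14
 -5.65065250e+01  9.27162920e+01]
[-90, 0, np.float64(43.667670321400124)] [ 4.09513784e+01  2.06435052e+01 -1.28499699e+01 -2.54444375e-14
 -5.65065250e+01 -8.72837080e+01]
4.725 0.005445245112216245
False
False
[0.50018396 0.22210448 0.00981807] [-0.09102525  0.03244459] [-0.17721496 -0.08703494 -0.44025793] 6.9333
```

View pics/d_top.png

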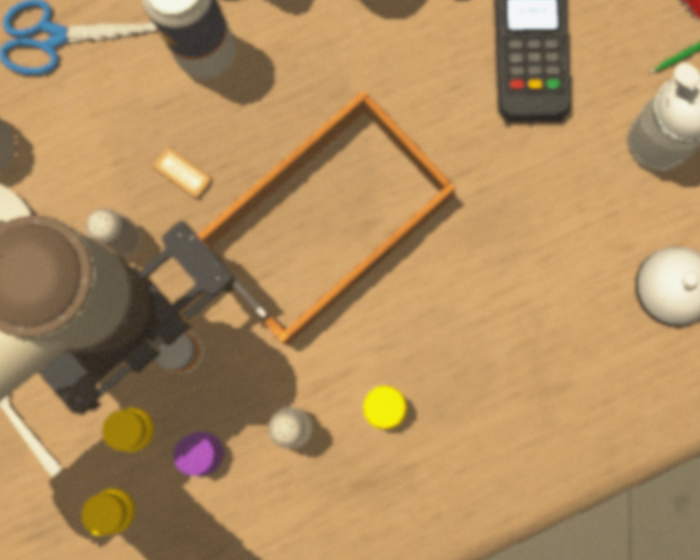

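View pics/d_wrist.png

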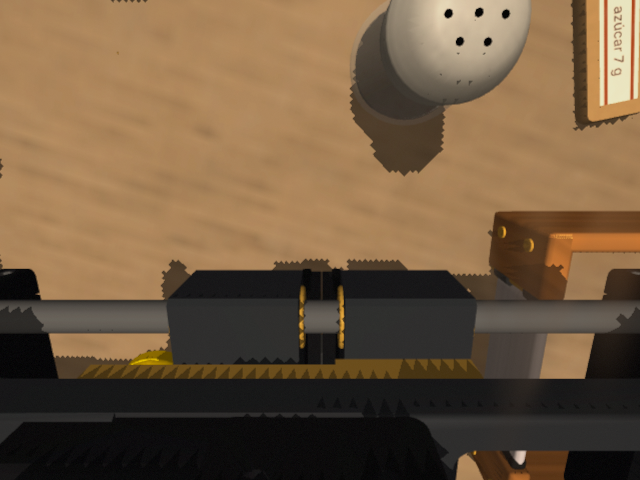

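The jar's lid shows at (178,350), partly hidden by the gripper. I'll lift clear and measure it again.

Run:
```python
from workcell import env
from h import *
env.move_straight(w(-.091,.042,.010),rate=.1)
env.move_straight(w(-.091,.042,.09),rate=.2)
env.goto(w(-.0735,.08,.13),ORI)
env.gripper_to(1.0)
f=env.grab_frame("top")
for d in env.trace(f,"jam_jar"):
    ys,xs=np.nonzero(d['mask']);print(round(d['score'],2),len(xs),xs.mean(),ys.mean())
for d in env.search_frame(f,"jam_jar"): print(round(d['score'],2),np.array(d['xyz']).round(4),inv(d['xyz']).round(4))
cv2.imwrite('pics/e_top.png',cv2.resize(f['image'][150:300,140:340],None,fx=4,fy=4,interpolation=cv2.INTER_CUBIC))
np.save('f.npy',{k:f[k] for k in f if k!='image'},allow_pickle=True)
print(env.read_state()['clock'])
```

```text
0.9 351 311.45299145299145 303.46153846153845
0.84 443 218.4334085778781 327.07674943566593
0.63 496 182.90725806451613 314.633064516129
0.59 526 173.76425855513307 356.20722433460077
0.58 448 208.91964285714286 274.91294642857144
0.74 [0.4784 0.1941 0.0436] [-0.0858 -0.0026]
0.7 [0.3768 0.1695 0.0441] [-0.1382 -0.0931]
0.66 [0.3956 0.2356 0.0445] [-0.173  -0.0339]
0.66 [ 0.4201 -0.0131  0.0458] [ 0.0238 -0.1879]
0.63 [0.3188 0.2534 0.0434] [-0.2389 -0.0772]
9.8417
```

View pics/e_top.png

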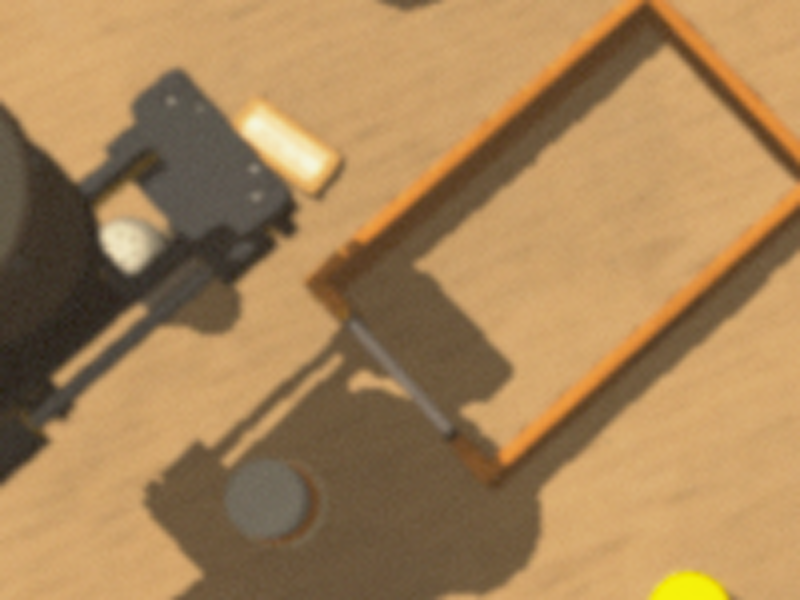

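Run:
```python
from h import *
f=np.load('f.npy',allow_pickle=True).item()
print(inv(unproj(f,(206.4,274.1),.044)), 'flap ends',inv(unproj(f,(140+350/4,150+321/4),.044)),inv(unproj(f,(140+452/4,150+434/4),.044)))
```

```text
[-0.08931279 -0.00034464] flap ends [-0.0009586   0.03839872] [-0.00053609 -0.03893912]
```

Run:
```python
from workcell import env
from h import *
env.goto(w(-.0725,.003,.10),ORI)
print(env.move_straight(w(-.0725,.003,.010),rate=.1,force_limit=8))
print(env.move_straight(w(-.005,.003,.010),rate=.05,force_limit=15))
s=env.read_state();print(inv(s['position']),s['position'][2],s['force'],s['opening'],s['clock'])
f=env.grab_frame("top"); cv2.imwrite('pics/g_top.png',cv2.resize(f['image'][130:330,140:380],None,fx=3,fy=3,interpolation=cv2.INTER_CUBIC))
f=env.grab_frame("side"); cv2.imwrite('pics/g_side.png',cv2.resize(f['image'][150:300,180:400],None,fx=3.5,fy=3.5,interpolation=cv2.INTER_CUBIC))
```

```text
False
False
[-0.00498165  0.00290895] 0.00991455096484991 [-0.36035067 -0.50375248  0.31930049] 1.0051719940684682 12.8167
```

View pics/g_top.png

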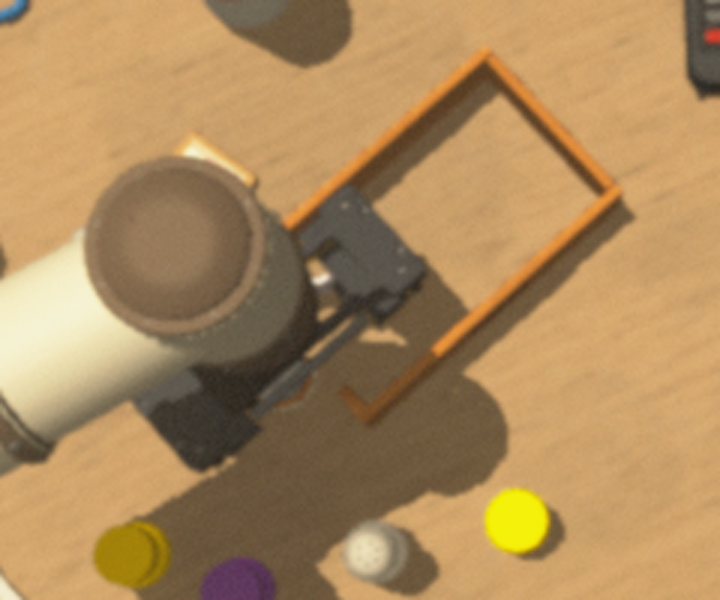

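View pics/g_side.png

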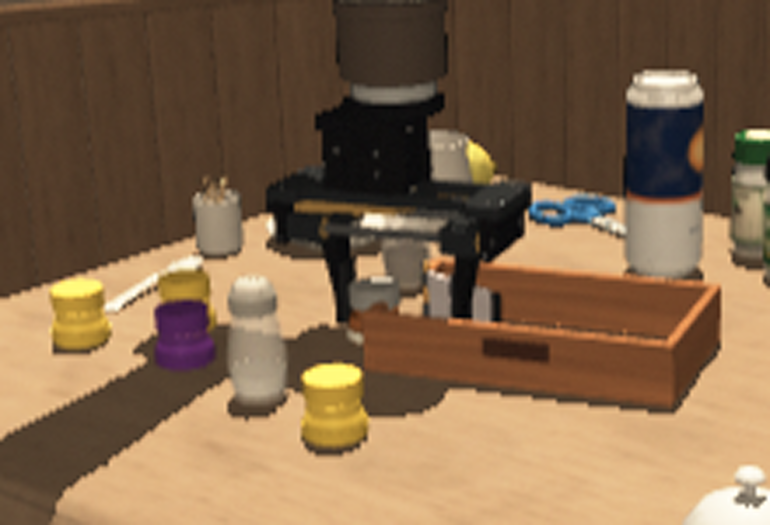

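The side view shows the jar upright in front of the doorway at (375,300). The rear finger is on it, and the lead finger at (465,285) is holding the flap well open. I'll carry on pushing.

Run:
```python
from workcell import env
from h import *
r=env.move_straight(w(.055,.003,.010),rate=.05,force_limit=12); print(r)
s=env.read_state();print(inv(s['position']),s['force'],s['clock'])
f=env.grab_frame("side"); cv2.imwrite('pics/i_side.png',cv2.resize(f['image'][150:300,180:400],None,fx=3.5,fy=3.5,interpolation=cv2.INTER_CUBIC))
f=env.grab_frame("top"); cv2.imwrite('pics/i_top.png',cv2.resize(f['image'][130:330,140:380],None,fx=3,fy=3,interpolation=cv2.INTER_CUBIC))
```

```text
False
[0.05507136 0.00324016] [-0.45288482  0.95435526 -0.21505035] 14.2667
```

View pics/i_side.png

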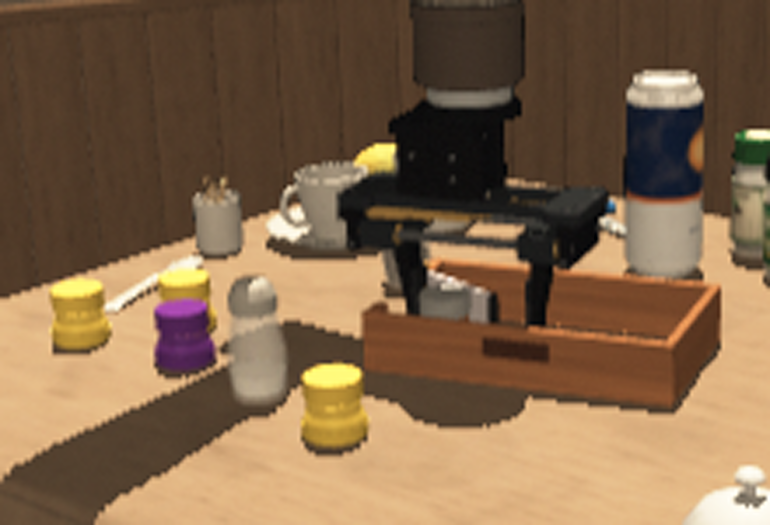

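View pics/i_top.png

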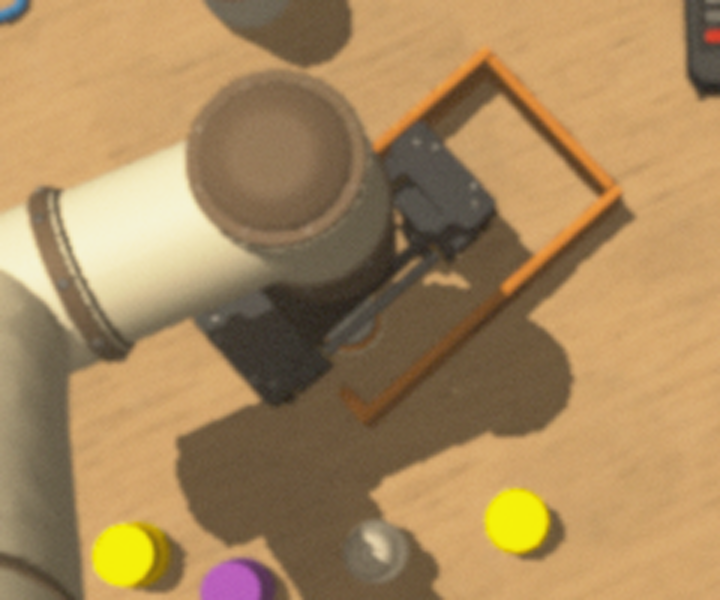

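The jar is upright inside the doorway at (443,300), with the flap resting on its left side at (470,295). I'll continue to the final depth.

Run:
```python
from workcell import env
from h import *
f=np.load('f.npy',allow_pickle=True).item()
print('right edge px of lid',inv(unproj(f,(140+375/3,130+340/3),.03)))
r=env.move_straight(w(.143,.001,.010),rate=.05,force_limit=12); print(r)
s=env.read_state();print(inv(s['position']),s['force'],s['clock'])
f=env.grab_frame("side"); cv2.imwrite('pics/j_side.png',cv2.resize(f['image'][150:300,180:400],None,fx=3.5,fy=3.5,interpolation=cv2.INTER_CUBIC))
f=env.grab_frame("top"); cv2.imwrite('pics/j_top.png',cv2.resize(f['image'][130:330,140:380],None,fx=3,fy=3,interpolation=cv2.INTER_CUBIC))
```

```text
right edge px of lid [ 0.03744414 -0.02958682]
False
[0.14293933 0.00106024] [-0.97873593  1.41341497  0.86288866] 16.275
```

View pics/j_side.png

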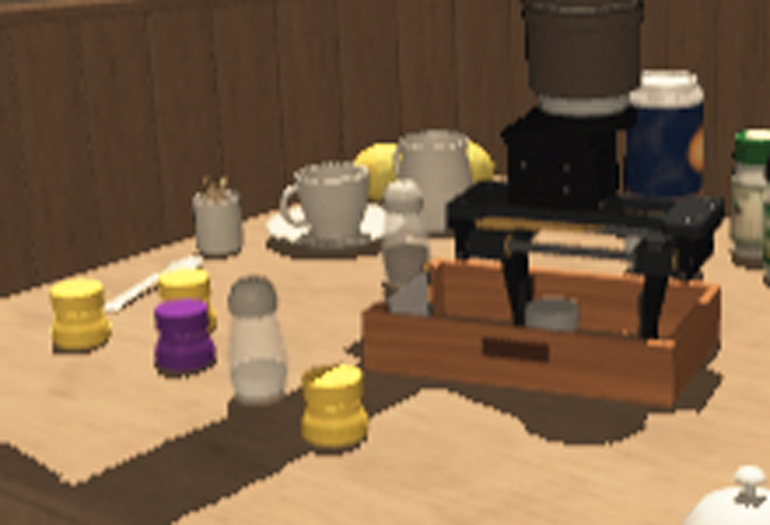

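View pics/j_top.png

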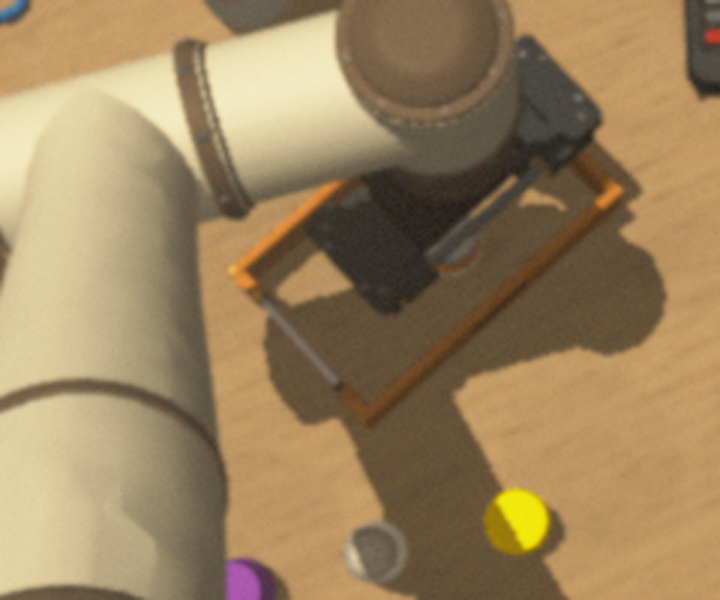

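The flap is already shut, from (262,297) to (340,385) in the top view, and the jar is deep inside. I'll back off a little, lift clear and check.

Run:
```python
from workcell import env
from h import *
env.move_straight(w(.139,.001,.010),rate=.05)
env.move_straight(w(.139,.001,.16),rate=.1)
env.goto(w(-.06,.20,.25),ORI)
env.dwell(.5)
s=env.read_state();print(s['force'],s['clock'])
f=env.grab_frame("top"); cv2.imwrite('pics/k_top.png',cv2.resize(f['image'][130:330,140:380],None,fx=3,fy=3,interpolation=cv2.INTER_CUBIC))
for t in ("jam_jar","salt_shaker","pepper_shaker","sugar_sachet_1","sugar_pourer"):
    for d in env.search_frame(f,t): print(t,round(d['score'],2),np.array(d['xyz']).round(4),inv(d['xyz']).round(4))
f=env.grab_frame("side"); cv2.imwrite('pics/k_side.png',cv2.resize(f['image'][150:300,180:400],None,fx=3.5,fy=3.5,interpolation=cv2.INTER_CUBIC))
for t in ("salt_shaker","jam_jar"):
    for d in env.search_frame(f,t)[:6]: print('side',t,round(d['score'],2),np.array(d['xyz']).round(4),inv(d['xyz']).round(4))
```

```text
[ 0.0536897   1.04796018 -0.85434758] 19.9083
jam_jar 0.94 [0.3983 0.2363 0.0444] [-0.1716 -0.0315]
jam_jar 0.92 [ 0.4238 -0.0112  0.0423] [ 0.025  -0.1839]
jam_jar 0.77 [0.3761 0.1665 0.048 ] [-0.1365 -0.0957]
jam_jar 0.66 [0.3186 0.2537 0.0417] [-0.2393 -0.0771]
jam_jar 0.63 [0.6119 0.0403 0.0425] [ 0.1176 -0.0123]
salt_shaker 0.9 [0.5879 0.2598 0.0783] [-0.0577  0.1219]
pepper_shaker 0.92 [0.4012 0.0726 0.0781] [-0.0512 -0.1424]
pepper_shaker 0.51 [0.5882 0.2567 0.0727] [-0.0553  0.12  ]
sugar_sachet_1 0.7 [0.665  0.2089 0.012 ] [0.0323 0.1425]
sugar_pourer 0.65 [ 0.7005 -0.2825  0.1198] [ 0.4123 -0.1711]
side jam_jar 0.95 [ 0.4182 -0.0266  0.0301] [ 0.0323 -0.1986]
side jam_jar 0.67 [0.3945 0.2371 0.0386] [-0.1748 -0.0336]
side jam_jar 0.57 [0.3684 0.1596 0.0227] [-0.1368 -0.106 ]
side jam_jar 0.52 [0.3115 0.2434 0.0243] [-0.2367 -0.0893]
```

View pics/k_top.png

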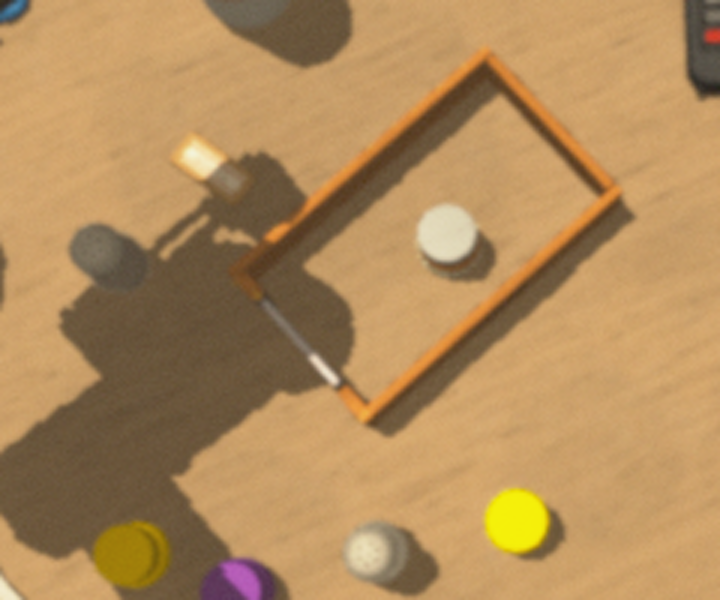

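View pics/k_side.png

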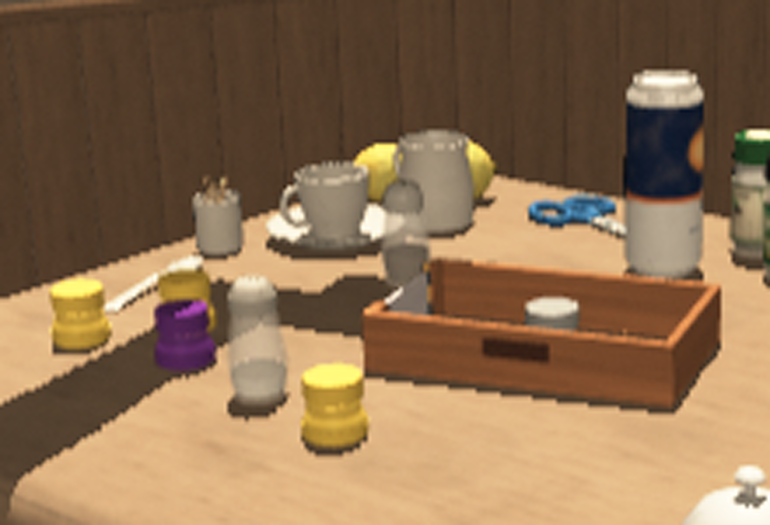

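The jar stands upright inside at about (118, -12) mm in the caddy frame. The flap is shut and the bystanders haven't moved, so I'm handing in.

Run:
```python
from workcell import env
print(env.close_job(), env.read_state()['clock'])
```

```text
the job is handed in; nothing more can be done
the job is handed in; nothing more can be done
```

The jam jar is in the caddy, standing upright, with the flap shut behind it. I handed the job in at about 20 s on the robot's clock; it reports no verdict.

- **What I did:** I first nudged the jar about 14 mm sideways with the shut fingers, to centre it on the doorway. I then straddled it with the open gripper. The lead finger pushed the flap inward while the rear finger slid the jar along the counter through the doorway. A picture taken part-way showed the flap well open with the jar still in front of it.
- **Partly through the doorway:** the flap slipped off the lead finger and rested against the jar's side. The picture there was taken with the jar already about 30 mm inside, so I have no picture of the jar in the doorway itself.
- **Last checks:** In the final top view the jar's centre is at about (118, -12) mm in the caddy frame, clear of the flap's sweep. The flap is in line with the front wall. The salt, pepper, sachet and pourer are where they were, to within about 6 mm of measurement scatter, and the robot is clear.
- **Missed detection:** in the final side view the networks missed the jar inside the caddy and the salt shaker. Both are plainly visible and upright in the picture.

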